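# Stow the pigment pots and close the keeper strap

### The job

Put every red-capped pot in the red-lined bay of the pot stand and every green-capped pot in the green-lined bay, all standing upright on the bench and fully inside the bay. Then swing the steel keeper strap about its loose bolt across the mouths of the bays until its slot drops over the brass stud and the strap lies flat on the bench, and let go. Leave the other things on the bench where they are.

Things in the scene. Friction and masses are not known exactly. Their poses are not given: they have to be found in the camera images.
- stand: Pot stand: wooden rails 20 mm high fixed to the bench, making two bays side by side along its x, their mouths at y = +30 mm, with two bolts standing in front of the mouths. Origin: on the bench, midway between the two bolts; x runs from the loose (pivot) bolt to the stud, y runs into the bays, z up. Fixed to the bench.
- red_bay: Bay of the pot stand lined red (a pale floor with a broad red border, and the back wall); either the near or the far one, by start. Origin: centre of its floor, at bench level (no step); axes as the stand's. Inside 83 mm along x, 156 mm along y. Closed at both x ends and at +y by wooden rails 8 mm thick, 20 mm high; open at -y (the mouth).
- green_bay: Bay of the pot stand lined green (a pale floor with a broad green border, and the back wall); either the near or the far one, by start. Origin: centre of its floor, at bench level (no step); axes as the stand's. Inside 83 mm along x, 156 mm along y. Closed at both x ends and at +y by wooden rails 8 mm thick, 20 mm high; open at -y (the mouth).
- pivot (a point): Foot of the loose pivot bolt, on the bench: 10 mm shank, with a 24 mm wide head whose underside is 44 mm and top 54 mm above the bench. The strap's hole is round this bolt and cannot leave it.
- stud (a point): Foot of the second bolt (stud), on the bench, 180 mm from the pivot bolt: brass, 8 mm diameter, 16 mm high, without head, tip tapered over the last 4 mm.
- strap: Keeper strap: steel bar 224 x 28 x 6 mm, 0.28 kg, lying on the bench; free to slide, turn and lift round the pivot bolt. Origin: centre of its 14 mm wide bolt hole, on the underside; x along the strap to its slot, z up. Starts swung 0.55 to 1.15 rad off, clockwise from above, to the stand's -y side; over the stud its x is parallel to the stand's x.
- slot (a point): Centre, on the underside, of the slot through the strap, 180 mm from the bolt hole: 30 mm long along the strap and 14 mm wide.
- strap_grip (a point): Centre of the black grip block fixed on top of the strap, 95 mm from the bolt hole: 22 x 22 mm, its sides parallel to the strap's x and y, 30 mm high, from 6 to 36 mm above the strap's underside; this point is 21 mm above the underside.
- red_pot1: Pigment pot: white upright cylinder with a red cap on top (the cap is the upper 16 mm), 36 mm diameter, 46 mm high, about 60 g. Origin: centre of its underside, z up its axis. May be absent.
- red_pot2: Pigment pot: white upright cylinder with a red cap on top (the cap is the upper 16 mm), 36 mm diameter, 46 mm high, about 60 g. Origin: centre of its underside, z up its axis. May be absent.
- red_pot3: Pigment pot: white upright cylinder with a red cap on top (the cap is the upper 16 mm), 36 mm diameter, 46 mm high, about 60 g. Origin: centre of its underside, z up its axis. May be absent.
- green_pot1: Pigment pot: white upright cylinder with a green cap on top (the cap is the upper 16 mm), 36 mm diameter, 46 mm high, about 60 g. Origin: centre of its underside, z up its axis. May be absent.
- green_pot2: Pigment pot: white upright cylinder with a green cap on top (the cap is the upper 16 mm), 36 mm diameter, 46 mm high, about 60 g. Origin: centre of its underside, z up its axis. May be absent.
- green_pot3: Pigment pot: white upright cylinder with a green cap on top (the cap is the upper 16 mm), 36 mm diameter, 46 mm high, about 60 g. Origin: centre of its underside, z up its axis. May be absent.
- glue_jar: Bystander, to be left alone: glass jar with a white lid, 40 mm diameter, 58 mm high, among the pots. Origin: centre of its underside.
- wood_stamp: Bystander, to be left alone: small turned wooden hand stamp, 36 mm diameter, 50 mm high, among the pots. Origin: centre of its underside.
- tape_roll: Bystander, to be left alone: black tape roll lying flat, 68 mm diameter, 18 mm high. Origin: centre of its underside.
- dish: Bystander, to be left alone: white porcelain dish, 80 mm diameter, 26 mm high. Origin: centre of its underside.
- wood_block: Bystander, to be left alone: wooden block 40 x 130 x 35 mm. Origin: centre of its underside.
- mug: Bystander, to be left alone: blue mug, 76 mm diameter, 85 mm high. Origin: centre of its underside.
- paste_bottle: Bystander, to be left alone: white bottle, 60 mm diameter, 130 mm high. Origin: centre of its underside.
There are look-alikes about, which are no part of the job. Leave any blue look-alike of the green_pot3 alone. Leave any orange look-alike of the red_pot1 alone.

How it is judged:
By the outcome, as a careful person would: the job done as asked, in the order asked, and still so for the second after the job is handed in, with the robot touching nothing.
Of red_pot1, red_pot2, red_pot3, green_pot1, green_pot2, green_pot3 only 4 to 6 are there at a start; the rules pass over those that are not, and their reading is None.
At some moment in a run one of red_pot1, red_pot2, red_pot3, green_pot1, green_pot2, green_pot3 may be knocked a few centimetres aside while the robot is not near it.
Once in a run the grip may slacken for a moment while it holds something.
It also fails if it takes over 210 s, if anything falls off the work surface, if the arm or the gripper's body presses on something with over 40 N, if the wrist force passes 120 N, or if a joint passes its speed limit or range.

### The arm

A 6-joint arm with a two-finger parallel gripper is mounted at the origin on the work surface. World frame = base frame: x ahead of the robot, y to its left, z up, the work surface at z = 0. Lengths are in mm, angles in rad, forces in N, time in s.
With the tool pointing down it reaches from about 400 to 925 mm from the base axis. Payload 12.5 kg.
Tool frame: the origin (TCP) lies on the centre line of the jaws, within the pads' length; the fingertips stand 14 mm ahead of it and the grasp point (between the pads) lies 5 mm behind it; z points along the fingers, x is the direction in which the jaws open and shut, and the axes are right-handed (so a half turn about z gives the same grasp; the last joint's range is limited). The gripper opens to 95 mm and grips with 3 to 60 N. Pads are 20 mm wide; open, the fingers measure 119 mm over their backs; the gripper's body (75 mm by 180 mm) begins 59 mm behind the grasp point.
Start: joints at [-1.393, 0.491, 1.559, -0, 1.092, -0.106], TCP at [175.026, -600.009, 228.661] pointing down, gripper open.
Joint ranges: [-3.1, 3.1], [-0.84, 2.19], [0.05, 2.79], [-1.13, 4.28], [0.06, 2.93], [-2.69, 2.69]. Speed limits (rad/s): [2.22, 2.22, 2.79, 3.14, 3.14, 3.14].

### API

Orientations are given as [roll, pitch, yaw] about the fixed x, y, z axes, in that order (R = Rz(yaw) Ry(pitch) Rx(roll)).
In Python, from cell import state, read_camera, job_done gives the robot as it stands.
- The arm moves only by the shell command python3 -m handwheel 'ROWS'. ROWS is JSON, a list of rows, each an object of numbers: "hand": the finger opening in m, from 0 to 0.0951; "x", "y", "z": the shift along the world's x, y, z in m; "spin": the turn about the world's z in units of 5 degrees (1.0 is 5 degrees). In form: [{"hand": .., "x": .., "y": .., "z": .., "spin": ..}, ...]. A call has 1 to 20 rows; each row is the pose to reach, as a shift and turn from the pose commanded when the call began; what a row does not reach only later rows make up. A row lasts 1/12 s, in which the tool goes at most 41.7 mm and 7.16 degrees, less where a joint would pass 70% of its speed; a pose out of reach is approached as far as the arm can. A call with a gripper value outside its range is refused whole. The fingers move at their own pace and stop on an object; the grip force is fixed at half the most. Time passes only in rows, so rows that repeat a pose let the fingers close. It gives the time, the measured TCP pose, the force and the opening at its end, in the units of the state.
- state(): the state, without advancing time (a new reading comes with each control period).
- read_camera(name): name is "scene" or "side" or "wrist"; returns a dict with "img" (384x512x3 uint8, red, green, blue), "fx", "fy", "cx", "cy" (pixels), "T" (4x4, takes a point from camera to world coordinates). Camera axes: x right, y down, z forward; pixel columns grow to the right and rows downward; lengths in mm; the calibration is good to about 2 mm. A picture is of the moment at which its call begins. There is no depth.
- job_done(): hands the job in, once; it reports no verdict.
The state is a dict: "t": time; "joints": joint angles; "qvel": joint speeds; "tau": joint torques, N m; "eef_pos": TCP position; "tcp_rot": TCP orientation; "ft_force": force on the tool from outside, world axes, zero at the start; "moment": the same for the moment, N m; "opening": opening from 0.0 (shut) to 1.0 (fully open).
Only numpy, scipy, OpenCV 4.12 (cv2) and the standard library are available. Lean on these libraries where they do the work, as an engineer would, in place of code of your own. Each camera call takes 0.05 s, during which the arm holds its last target. There are 200 camera calls.

## Working session

There is one attempt and no reset: what is moved stays moved. The work goes in short steps, Python scripts to look and compute and a shell command to move; the robot and the scene stay as the last step left them, time stands still between calls to the robot, and variables do not carry over. Pictures are saved under pics/ and viewed, about 12 in all and at most 16, crops included, and the job is handed in when it is done.

```bash
mkdir -p pics && ls && python3 - <<'E'
from cell import state, read_camera
import cv2,numpy as np
print(state())
for n in ["scene","side"]:
    c=read_camera(n); np.savez(f'pics/{n}0.npz',**c)
    cv2.imwrite(f'pics/{n}0.png',cv2.resize(c["img"][:,:,::-1],(800,600),interpolation=cv2.INTER_CUBIC)); print(n,c["fx"],c["cx"],c["cy"],c["T"].round(2).tolist())
E
```

```text
pics
{'t': 0.0, 'joints': array([-1.39259356e+00,  4.91579844e-01,  1.55946103e+00, -2.69637666e-05,
        1.09171630e+00, -1.05607929e-01]), 'qvel': array([-0.00041908, -0.00012494, -0.0001781 ,  0.00012913,  0.00076936,
       -0.0001419 ]), 'tau': array([ 4.65129269e-03, -6.12628698e+01, -2.58183360e+01,  6.94482308e-02,
        4.81971412e-02, -1.26205978e-04]), 'eef_pos': array([ 174.9785775 , -599.75802094,  228.04515549]), 'tcp_rot': array([-3.14149368e+00,  1.16055123e-03, -1.28697313e+00]), 'ft_force': array([-0.16291903, -0.77448208,  0.31757244]), 'moment': array([ 0.03734537, -0.02842307, -0.01421694]), 'opening': 1.0019297032941497}
scene 388.8300701779984 256.8815369486184 189.12176592896796 [[-0.91, 0.27, -0.32, 943.18], [0.42, 0.61, -0.67, 830.36], [0.02, -0.74, -0.67, 823.63], [0.0, 0.0, 0.0, 1.0]]
side 420.4071953234983 259.97102387017503 183.05713342076936 [[0.98, -0.13, 0.17, 370.09], [-0.21, -0.5, 0.84, -883.02], [-0.02, -0.86, -0.52, 598.08], [0.0, 0.0, 0.0, 1.0]]
```

View pics/scene0.png

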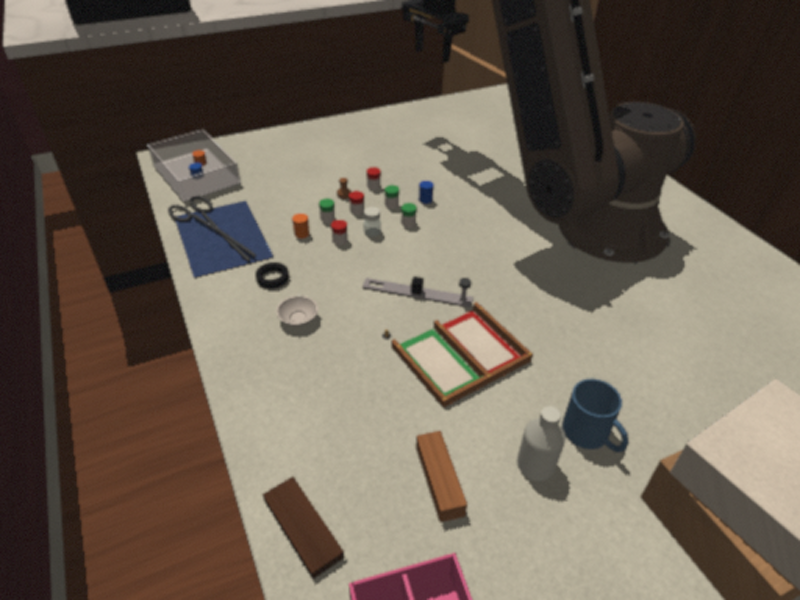

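View pics/side0.png

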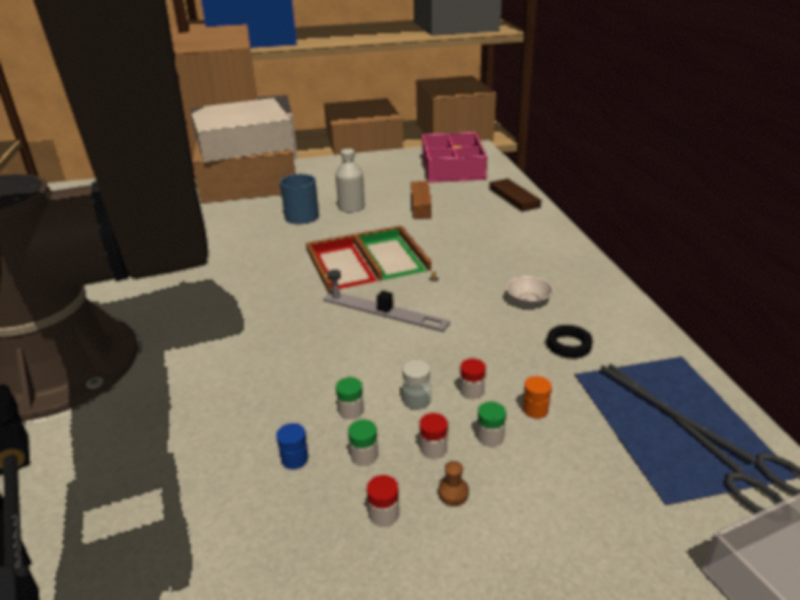

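The scene shows three red caps, at (373,173), (357,202) and (340,229), and three green caps, at (327,206), (392,192) and (409,210). All six have white bodies. The orange (301,225) and blue (427,192) ones have solid bodies, so they are look-alikes. Other points in the scene view: stand with green bay left and red bay right, pivot (465,285), stud (387,333), grip (417,286).

```bash
cat > h.py <<'E'
import cv2,numpy as np
from cell import state, read_camera
def ray(c,u,v):
    d=np.array([(u-c["cx"])/c["fx"],(v-c["cy"])/c["fy"],1.]); T=np.array(c["T"]); return T[:3,3],T[:3,:3]@d
def plane(c,u,v,z):
    o,d=ray(c,u,v); return o+d*(z-o[2])/d[2]
def proj(c,p):
    T=np.array(c["T"]); q=T[:3,:3].T@(np.array(p)-T[:3,3]); return np.array([c["fx"]*q[0]/q[2]+c["cx"],c["fy"]*q[1]/q[2]+c["cy"]])
def tri(c1,p1,c2,p2):
    A=np.zeros((3,3));b=np.zeros(3)
    for c,p in((c1,p1),(c2,p2)):
        o,d=ray(c,*p);d=d/np.linalg.norm(d);M=np.eye(3)-np.outer(d,d);A+=M;b+=M@o
    return np.linalg.solve(A,b)
def mask(img,col):
    h=cv2.cvtColor(img,cv2.COLOR_RGB2HSV)
    R={'red':[((0,150,60),(5,255,255)),((173,150,60),(180,255,255))],'green':[((50,110,40),(80,255,255))],
       'orange':[((7,180,120),(15,255,255))],'blue':[((108,180,60),(125,255,255))]}[col]
    return sum(cv2.inRange(h,*r) for r in R)
def blobs(img,col,lo=20,hi=100000):
    n,l,s,ce=cv2.connectedComponentsWithStats(mask(img,col))
    return [(ce[i],s[i]) for i in range(1,n) if lo<=s[i][4]<=hi]
E
python3 - <<'E'
from h import *
C={n:dict(np.load(f'pics/{n}0.npz')) for n in("scene","side")}
for col in('red','green','orange','blue'):
  for n in C:
    for ce,s in blobs(C[n]["img"],col):
        print(col,n,ce.round(1),s[4],s[2:4],plane(C[n],*ce,38)[:2].round(0))
E
```

```text
red scene [238.6 110.4] 40 [8 6] [ 438. -388.]
red scene [227.3 125.7] 56 [10  7] [ 518. -305.]
red scene [216.5 144.5] 62 [10  8] [ 595. -212.]
red scene [309.9 213.3] 159 [49 39] [470. 204.]
red side [220. 164.] 294 [41 32] [469. 152.]
red side [302.3 236.3] 188 [16 14] [ 595. -212.]
red side [277.  272.7] 250 [17 17] [ 516. -306.]
red side [244.4 314. ] 339 [20 21] [ 437. -390.]
green scene [250.5 121.9] 44 [8 7] [ 429. -295.]
green scene [208.7 130.9] 49 [8 7] [ 591. -301.]
green scene [261.3 133.8] 48 [9 7] [ 426. -209.]
green scene [280.3 222.8] 116 [48 31] [564. 202.]
green side [250.3 158.2] 233 [41 31] [558. 164.]
green side [223.  248.8] 190 [16 15] [ 426. -212.]
green side [314.2 265. ] 227 [17 17] [ 591. -303.]
green side [231.6 277. ] 246 [18 17] [ 430. -297.]
orange scene [191.5 139.9] 34 [8 5] [ 665. -271.]
orange side [270.3 124. ] 30 [ 7 13] [670. 386.]
orange side [203.  166.7] 37 [11 17] [421. 149.]
orange side [344.1 252.8] 312 [17 26] [ 660. -283.]
blue side [163.   11.4] 1191 [59 29] [ 370. 2867.]
blue side [186.9 284.8] 382 [18 27] [ 346. -297.]
```

```bash
python3 - <<'E'
from h import *
C={n:dict(np.load(f'pics/{n}0.npz')) for n in("scene","side")}
a=C["scene"]["img"][170:265,220:350]; b=C["side"]["img"][140:215,190:300]
a=cv2.resize(a,(800,585),interpolation=cv2.INTER_CUBIC);b=cv2.resize(b,(800,545),interpolation=cv2.INTER_CUBIC)
cv2.imwrite('pics/sa.png',a[:,:,::-1]);cv2.imwrite('pics/sb.png',b[:,:,::-1])
E
```

```text
(no output)
```

View pics/sa.png

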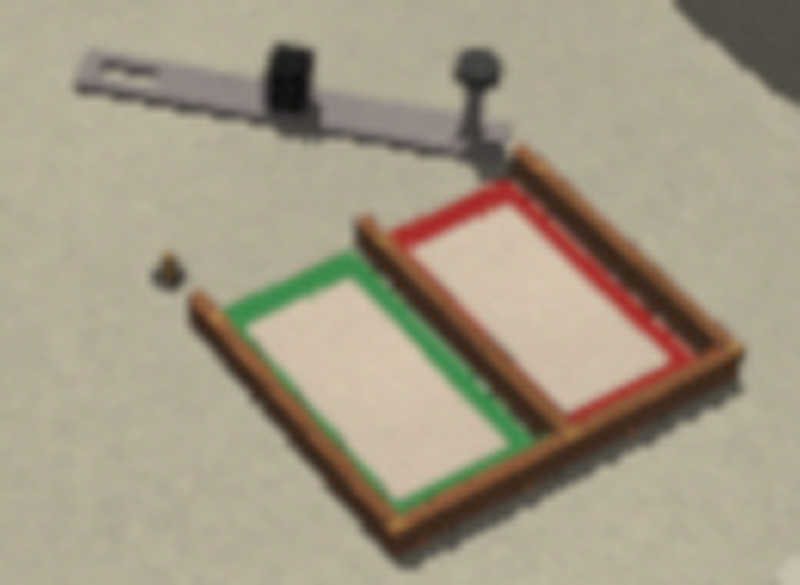

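View pics/sb.png

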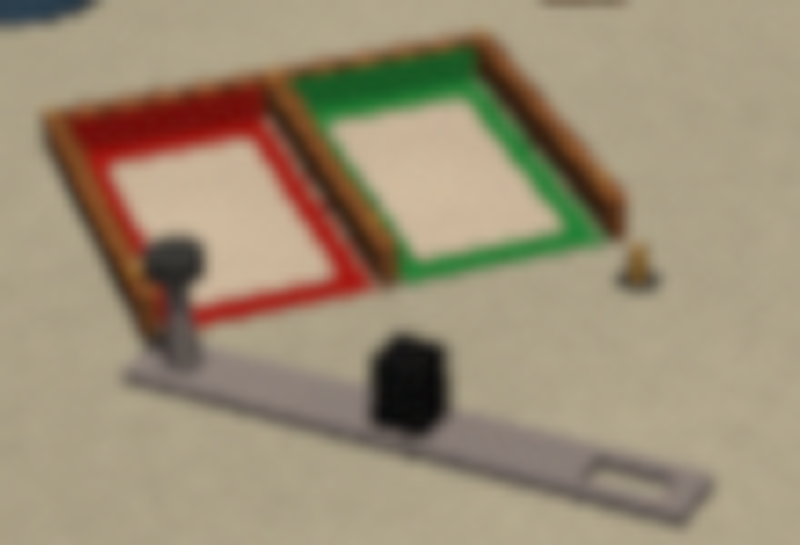

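Both views agree to about 2 mm on all six pots. The crops show the red bay on the pivot side and the green bay on the stud side, with the strap swung out towards -y. Next I work out the stand frame from points picked in the crops.

```bash
python3 - <<'E'
from h import *
C={n:dict(np.load(f'pics/{n}0.npz')) for n in("scene","side")}
f={"scene":lambda p:(220+p[0]*.1625-.4,170+p[1]*.1624-.4),"side":lambda p:(190+p[0]*.1375-.4,140+p[1]*.1376-.4)}
P={"stud":(8,(168,265),(638,263)),"head":(49,(478,70),(176,260)),"grip":(21,(290,80),(410,383)),"slot":(6,(130,72),(632,478))}
S={}
for k,(z,a,b) in P.items():
    pa,pb=f["scene"](a),f["side"](b); S[k]=tri(C["scene"],pa,C["side"],pb)
    print(k,plane(C["scene"],*pa,z)[:2].round(1),plane(C["side"],*pb,z)[:2].round(1),S[k].round(1))
Q={"green":{"scene":[(345,280),(248,325),(400,498),(512,440)],"side":[(328,120),(463,98),(565,235),(415,260)]},
"red":{"scene":[(512,205),(412,250),(568,415),(672,357)],"side":[(108,163),(255,137),(340,275),(200,300)]}}
for k in Q:
  for n in Q[k]:
    w=np.array([plane(C[n],*f[n](p),0)[:2] for p in Q[k][n]]); print(k,n,w.mean(0).round(1),w.round(0).tolist())
x=S["stud"]-S["head"]; print("len",np.hypot(*x[:2]),"yaw",np.arctan2(x[1],x[0]))
x=S["slot"]-S["head"]; print("len",np.hypot(*x[:2]),"yaw",np.arctan2(x[1],x[0]))
# jar/stamp: low-accuracy rays from full 800x600 pics
for k,z,a,b in(("jar",56,(372,214),(417,370)),("stamp",45,(344,183),(454,470)),("tape",18,(272,272),(570,338)),("dish",26,(298,308),(529,288)),("block",35,(440,470),(421,190)),("bottle",125,(550,414),(347,155)),("mug",85,(595,395),(300,182))):
    print(k,plane(C["scene"],*(np.array(a)*.64),z)[:2].round(0),plane(C["side"],*(np.array(b)*.64),z)[:2].round(0))
E
```

```text
stud [619.9 102.5] [620.3  97.6] [620.2 100.8   6.3]
head [441.6  78.4] [443.   74.1] [442.2  77.3  47.7]
grip [515.2  19.3] [516.3  15.2] [515.6  17.9  19.7]
slot [580.6 -35.1] [582.6 -40.5] [581.6 -37.3   4.3]
green scene [561.  202.4] [[544.0, 139.0], [598.0, 146.0], [582.0, 266.0], [520.0, 258.0]]
green side [563.6 200.5] [[527.0, 261.0], [586.0, 266.0], [601.0, 139.0], [540.0, 135.0]]
red scene [466.5 190.2] [[445.0, 127.0], [505.0, 134.0], [490.0, 255.0], [427.0, 245.0]]
red side [472.8 189.7] [[432.0, 247.0], [495.0, 254.0], [510.0, 131.0], [455.0, 127.0]]
len 179.55570386655515 yaw 0.13153463503702428
len 180.44207767617095 yaw -0.6878173407207095
jar [ 519. -199.] [ 517. -218.]
stamp [ 524. -360.] [ 520. -386.]
tape [ 767. -141.] [ 766. -153.]
dish [754.  -8.] [755. -16.]
block [672. 417.] [674. 414.]
bottle [519. 449.] [520. 429.]
mug [410. 426.] [417. 408.]
```

The geometry checks out: the bolts are 179.6 mm apart, the slot is 180.4 mm from the pivot, and the stand yaw is about 0.13. Now to move above the first red pot (437,-389) and align the jaws with the stand's x.

```bash
python3 -m handwheel '[{"hand":0.06,"x":0.262,"y":0.211,"z":-0.108,"spin":16.24},{"hand":0.06,"x":0.262,"y":0.211,"z":-0.108,"spin":16.24},{"hand":0.06,"x":0.262,"y":0.211,"z":-0.108,"spin":16.24},{"hand":0.06,"x":0.262,"y":0.211,"z":-0.108,"spin":16.24},{"hand":0.06,"x":0.262,"y":0.211,"z":-0.108,"spin":16.24},{"hand":0.06,"x":0.262,"y":0.211,"z":-0.108,"spin":16.24},{"hand":0.06,"x":0.262,"y":0.211,"z":-0.108,"spin":16.24},{"hand":0.06,"x":0.262,"y":0.211,"z":-0.108,"spin":16.24},{"hand":0.06,"x":0.262,"y":0.211,"z":-0.108,"spin":16.24},{"hand":0.06,"x":0.262,"y":0.211,"z":-0.108,"spin":16.24},{"hand":0.06,"x":0.262,"y":0.211,"z":-0.108,"spin":16.24},{"hand":0.06,"x":0.262,"y":0.211,"z":-0.108,"spin":16.24},{"hand":0.06,"x":0.262,"y":0.211,"z":-0.108,"spin":16.24},{"hand":0.06,"x":0.262,"y":0.211,"z":-0.108,"spin":16.24}]' && python3 - <<'E'
from h import *
c=read_camera("wrist"); np.savez('pics/w1.npz',**c); cv2.imwrite('pics/w1.png',c["img"][:,:,::-1]); print(c["T"][:3,3],c["fx"])
for col in('red','green'):
    for ce,s in blobs(c["img"],col,200): print(col,ce.round(0),s[4],plane(c,*ce,46)[:2].round(1))
E
```

```text
t: 1.27
eef_pos: [437.0, -388.9, 120.5]
tcp_rot: [-3.141, 0.0, 0.128]
ft_force: [0.2, -0.4, 0.2]
opening: 0.629
[ 428.47020042 -322.78337318  276.01246518] 281.3276921724696
red [488.  11.] 1012 [ 586.1 -223.5]
red [365. 111.] 1740 [ 512.7 -303.8]
red [259. 197.] 960 [ 439.4 -384.2]
green [455. 120.] 1920 [ 585.4 -301.2]
```

View pics/w1.png

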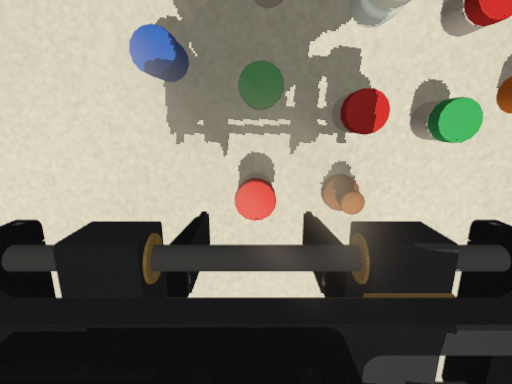

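The wrist view shows the red cap at (255,199), centred between the jaws, with neighbours clear on both sides. I'll descend, close and lift.

```bash
python3 -m handwheel '[{"hand":0.06,"z":-0.04},{"hand":0.06,"z":-0.075},{"hand":0.06,"z":-0.0925},{"hand":0.06,"z":-0.0925},{"hand":0.02,"z":-0.0925},{"hand":0.02,"z":-0.0925},{"hand":0.02,"z":-0.0925},{"hand":0.02,"z":-0.0925},{"hand":0.02,"z":-0.0925},{"hand":0.02,"z":-0.0925},{"hand":0.02,"z":-0.06},{"hand":0.02,"z":-0.02},{"hand":0.02,"z":0.0},{"hand":0.02,"z":0.0}]'; python3 - <<'E'
from cell import state; print(state()["opening"]*95, state()["ft_force"])
E
```

```text
59.80569042706793 [0.38600335 0.1939693  0.04476113]invalid input
```

```bash
python3 -m handwheel '[{"hand":0.06,"x":0,"y":0,"z":-0.04,"spin":0},{"hand":0.06,"x":0,"y":0,"z":-0.075,"spin":0},{"hand":0.06,"x":0,"y":0,"z":-0.0925,"spin":0},{"hand":0.06,"x":0,"y":0,"z":-0.0925,"spin":0},{"hand":0.02,"x":0,"y":0,"z":-0.0925,"spin":0},{"hand":0.02,"x":0,"y":0,"z":-0.0925,"spin":0},{"hand":0.02,"x":0,"y":0,"z":-0.0925,"spin":0},{"hand":0.02,"x":0,"y":0,"z":-0.0925,"spin":0},{"hand":0.02,"x":0,"y":0,"z":-0.0925,"spin":0},{"hand":0.02,"x":0,"y":0,"z":-0.0925,"spin":0},{"hand":0.02,"x":0,"y":0,"z":-0.06,"spin":0},{"hand":0.02,"x":0,"y":0,"z":-0.02,"spin":0},{"hand":0.02,"x":0,"y":0,"z":0,"spin":0},{"hand":0.02,"x":0,"y":0,"z":0,"spin":0}]'
```

```text
t: 2.48
eef_pos: [438.3, -390.3, 125.6]
tcp_rot: [3.135, -0.004, 0.13]
ft_force: [0.8, -0.5, -0.2]
opening: 0.375
```

```bash
python3 -m handwheel '[{"hand":0.02,"x":0.0285,"y":0.629,"z":0,"spin":0},{"hand":0.02,"x":0.0285,"y":0.629,"z":0,"spin":0},{"hand":0.02,"x":0.0285,"y":0.629,"z":0,"spin":0},{"hand":0.02,"x":0.0285,"y":0.629,"z":0,"spin":0},{"hand":0.02,"x":0.0285,"y":0.629,"z":0,"spin":0},{"hand":0.02,"x":0.0285,"y":0.629,"z":0,"spin":0},{"hand":0.02,"x":0.0285,"y":0.629,"z":0,"spin":0},{"hand":0.02,"x":0.0285,"y":0.629,"z":0,"spin":0},{"hand":0.02,"x":0.0285,"y":0.629,"z":0,"spin":0},{"hand":0.02,"x":0.0285,"y":0.629,"z":0,"spin":0},{"hand":0.02,"x":0.0285,"y":0.629,"z":0,"spin":0},{"hand":0.02,"x":0.0285,"y":0.629,"z":0,"spin":0},{"hand":0.02,"x":0.0285,"y":0.629,"z":0,"spin":0},{"hand":0.02,"x":0.0285,"y":0.629,"z":0,"spin":0},{"hand":0.02,"x":0.0285,"y":0.629,"z":0,"spin":0},{"hand":0.02,"x":0.0285,"y":0.629,"z":0,"spin":0},{"hand":0.02,"x":0.0285,"y":0.629,"z":0,"spin":0},{"hand":0.02,"x":0.0285,"y":0.629,"z":0,"spin":0},{"hand":0.02,"x":0.0285,"y":0.629,"z":0,"spin":0}]'; python3 - <<'E'
from h import *
c=read_camera("wrist"); np.savez('pics/w2.npz',**c); cv2.imwrite('pics/w2.png',c["img"][:,:,::-1]); 
E
```

```text
t: 4.07
eef_pos: [465.3, 238.8, 120.4]
tcp_rot: [3.141, 0.001, 0.129]
ft_force: [0.5, -0.8, 0.0]
opening: 0.375
```

View pics/w2.png

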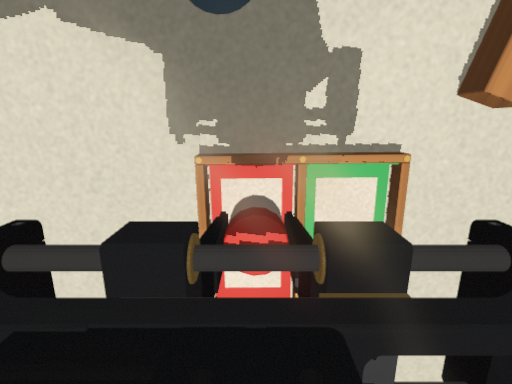

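The pot is held over the red bay. The rail corners are at (198,159), (303,159) and (408,159). I'll check them against my stand frame.

```bash
python3 - <<'E'
from h import *
c=dict(np.load('pics/w2.npz'))
for p in((198,159),(303,159),(408,159)): print(plane(c,*p,20)[:2].round(1))
print("exp (416.2,265.5) (506.4,277.4) (596.6,289.3); tcp px", proj(c,(465.3,238.8,120)))
E
```

```text
[408.9 265.3]
[503.8 277.6]
[598.7 289.9]
exp (416.2,265.5) (506.4,277.4) (596.6,289.3); tcp px [255.60119304 237.09392292]
```

```bash
python3 -m handwheel '[{"hand":0.02,"x":-0.002,"y":0.001,"z":-0.04,"spin":0},{"hand":0.02,"x":-0.002,"y":0.001,"z":-0.075,"spin":0},{"hand":0.02,"x":-0.002,"y":0.001,"z":-0.0915,"spin":0},{"hand":0.02,"x":-0.002,"y":0.001,"z":-0.0915,"spin":0},{"hand":0.02,"x":-0.002,"y":0.001,"z":-0.0915,"spin":0},{"hand":0.046,"x":-0.002,"y":0.001,"z":-0.0915,"spin":0},{"hand":0.046,"x":-0.002,"y":0.001,"z":-0.0915,"spin":0},{"hand":0.046,"x":-0.002,"y":0.001,"z":-0.0915,"spin":0},{"hand":0.046,"x":-0.002,"y":0.001,"z":-0.0915,"spin":0},{"hand":0.046,"x":-0.002,"y":0.001,"z":-0.06,"spin":0},{"hand":0.046,"x":-0.002,"y":0.001,"z":-0.03,"spin":0},{"hand":0.06,"x":-0.002,"y":0.001,"z":0,"spin":0}]'
python3 -m handwheel '[{"hand":0.06,"x":0.052,"y":-0.545,"z":0,"spin":0},{"hand":0.06,"x":0.052,"y":-0.545,"z":0,"spin":0},{"hand":0.06,"x":0.052,"y":-0.545,"z":0,"spin":0},{"hand":0.06,"x":0.052,"y":-0.545,"z":0,"spin":0},{"hand":0.06,"x":0.052,"y":-0.545,"z":0,"spin":0},{"hand":0.06,"x":0.052,"y":-0.545,"z":0,"spin":0},{"hand":0.06,"x":0.052,"y":-0.545,"z":0,"spin":0},{"hand":0.06,"x":0.052,"y":-0.545,"z":0,"spin":0},{"hand":0.06,"x":0.052,"y":-0.545,"z":0,"spin":0},{"hand":0.06,"x":0.052,"y":-0.545,"z":0,"spin":0},{"hand":0.06,"x":0.052,"y":-0.545,"z":0,"spin":0},{"hand":0.06,"x":0.052,"y":-0.545,"z":0,"spin":0},{"hand":0.06,"x":0.052,"y":-0.545,"z":0,"spin":0},{"hand":0.06,"x":0.052,"y":-0.545,"z":0,"spin":0},{"hand":0.06,"x":0.052,"y":-0.545,"z":0,"spin":0},{"hand":0.06,"x":0.052,"y":-0.545,"z":0,"spin":0}]'
cat > pots.py <<'E'
from h import *
C={n:read_camera(n) for n in("scene","side")}; print(state()["t"],state()["eef_pos"].round(1))
for col in('red','green'):
  for n in C:
    for ce,s in blobs(C[n]["img"],col,15): print(col,n,ce.round(1),s[4],plane(C[n],*ce,38)[:2].round(0))
E
python3 pots.py
```

```text
t: 5.12
eef_pos: [463.2, 240.9, 121.9]
tcp_rot: [3.141, 0.0, 0.13]
ft_force: [0.5, -0.1, 0.6]
opening: 0.515
t: 6.45
eef_pos: [515.1, -303.6, 120.6]
tcp_rot: [-3.141, 0.0, 0.129]
ft_force: [-0.3, 0.5, 0.2]
opening: 0.629
6.55 [ 515.4 -302.6  120.8]
red scene [227.2 125.7] 55 [ 518. -305.]
red scene [216.3 144.9] 54 [ 596. -210.]
red scene [313.1 215.6] 245 [467. 215.]
red side [219.5 162.2] 301 [469. 163.]
red side [303.7 236.7] 150 [ 598. -214.]
red side [277.2 272.2] 260 [ 517. -305.]
green scene [250.4 121.9] 45 [ 430. -295.]
green scene [208.7 130.8] 48 [ 591. -301.]
green scene [261.4 133.9] 47 [ 426. -208.]
green scene [280.1 222.7] 119 [564. 202.]
green side [243.2 151.5] 140 [546. 211.]
green side [223.  248.5] 203 [ 426. -211.]
green side [314.1 264.9] 229 [ 591. -303.]
green side [231.6 276.6] 258 [ 430. -296.]
```

```bash
python3 -m handwheel '[{"hand":0.06,"x":0.001,"y":-0.001,"z":-0.04,"spin":0},{"hand":0.06,"x":0.001,"y":-0.001,"z":-0.075,"spin":0},{"hand":0.06,"x":0.001,"y":-0.001,"z":-0.0925,"spin":0},{"hand":0.06,"x":0.001,"y":-0.001,"z":-0.0925,"spin":0},{"hand":0.02,"x":0.001,"y":-0.001,"z":-0.0925,"spin":0},{"hand":0.02,"x":0.001,"y":-0.001,"z":-0.0925,"spin":0},{"hand":0.02,"x":0.001,"y":-0.001,"z":-0.0925,"spin":0},{"hand":0.02,"x":0.001,"y":-0.001,"z":-0.0925,"spin":0},{"hand":0.02,"x":0.001,"y":-0.001,"z":-0.0925,"spin":0},{"hand":0.02,"x":0.001,"y":-0.001,"z":-0.06,"spin":0},{"hand":0.02,"x":0.001,"y":-0.001,"z":-0.02,"spin":0},{"hand":0.02,"x":0.0,"y":0,"z":0,"spin":0},{"hand":0.02,"x":0,"y":0,"z":0,"spin":0}]'
python3 -m handwheel '[{"hand":0.02,"x":-0.0455,"y":0.494,"z":0,"spin":0},{"hand":0.02,"x":-0.0455,"y":0.494,"z":0,"spin":0},{"hand":0.02,"x":-0.0455,"y":0.494,"z":0,"spin":0},{"hand":0.02,"x":-0.0455,"y":0.494,"z":0,"spin":0},{"hand":0.02,"x":-0.0455,"y":0.494,"z":0,"spin":0},{"hand":0.02,"x":-0.0455,"y":0.494,"z":0,"spin":0},{"hand":0.02,"x":-0.0455,"y":0.494,"z":0,"spin":0},{"hand":0.02,"x":-0.0455,"y":0.494,"z":0,"spin":0},{"hand":0.02,"x":-0.0455,"y":0.494,"z":0,"spin":0},{"hand":0.02,"x":-0.0455,"y":0.494,"z":0,"spin":0},{"hand":0.02,"x":-0.0455,"y":0.494,"z":0,"spin":0},{"hand":0.02,"x":-0.0455,"y":0.494,"z":0,"spin":0},{"hand":0.02,"x":-0.0455,"y":0.494,"z":0,"spin":0},{"hand":0.02,"x":-0.0455,"y":0.494,"z":0,"spin":0},{"hand":0.02,"x":-0.0455,"y":0.494,"z":0,"spin":0}]'
```

```text
t: 7.63
eef_pos: [516.9, -305.0, 125.7]
tcp_rot: [3.136, -0.006, 0.13]
ft_force: [0.1, 0.2, -0.2]
opening: 0.375
t: 8.88
eef_pos: [469.7, 189.8, 120.3]
tcp_rot: [3.141, 0.001, 0.131]
ft_force: [0.0, -0.2, -0.8]
opening: 0.373
```

Still gripped. I'll place it, then go on to red C (596,-212).

```bash
python3 -m handwheel '[{"hand":0.02,"x":0,"y":0,"z":-0.04,"spin":0},{"hand":0.02,"x":0,"y":0,"z":-0.075,"spin":0},{"hand":0.02,"x":0,"y":0,"z":-0.0915,"spin":0},{"hand":0.02,"x":0,"y":0,"z":-0.0915,"spin":0},{"hand":0.02,"x":0,"y":0,"z":-0.0915,"spin":0},{"hand":0.046,"x":0,"y":0,"z":-0.0915,"spin":0},{"hand":0.046,"x":0,"y":0,"z":-0.0915,"spin":0},{"hand":0.046,"x":0,"y":0,"z":-0.0915,"spin":0},{"hand":0.046,"x":0,"y":0,"z":-0.0915,"spin":0},{"hand":0.046,"x":0,"y":0,"z":-0.06,"spin":0},{"hand":0.046,"x":0,"y":0,"z":-0.03,"spin":0},{"hand":0.06,"x":0,"y":0,"z":0,"spin":0}]'
python3 -m handwheel '[{"hand":0.06,"x":0.126,"y":-0.402,"z":0,"spin":0},{"hand":0.06,"x":0.126,"y":-0.402,"z":0,"spin":0},{"hand":0.06,"x":0.126,"y":-0.402,"z":0,"spin":0},{"hand":0.06,"x":0.126,"y":-0.402,"z":0,"spin":0},{"hand":0.06,"x":0.126,"y":-0.402,"z":0,"spin":0},{"hand":0.06,"x":0.126,"y":-0.402,"z":0,"spin":0},{"hand":0.06,"x":0.126,"y":-0.402,"z":0,"spin":0},{"hand":0.06,"x":0.126,"y":-0.402,"z":0,"spin":0},{"hand":0.06,"x":0.126,"y":-0.402,"z":0,"spin":0},{"hand":0.06,"x":0.126,"y":-0.402,"z":0,"spin":0},{"hand":0.06,"x":0.126,"y":-0.402,"z":0,"spin":0},{"hand":0.06,"x":0.126,"y":-0.402,"z":0,"spin":0},{"hand":0.06,"x":0.126,"y":-0.402,"z":0,"spin":0},{"hand":0.06,"x":0.126,"y":-0.402,"z":0,"spin":0}]'
python3 pots.py
```

```text
t: 9.88
eef_pos: [469.7, 189.9, 121.9]
tcp_rot: [3.141, 0.001, 0.13]
ft_force: [0.5, 0.5, -0.3]
opening: 0.515
t: 11.05
eef_pos: [595.6, -210.6, 120.8]
tcp_rot: [-3.141, 0.0, 0.131]
ft_force: [-0.0, 0.5, -0.0]
opening: 0.629
11.15 [ 595.9 -210.5  121. ]
red scene [216.5 144.5] 62 [ 595. -212.]
red scene [311.7 214.4] 338 [468. 210.]
red side [219.4 161.7] 384 [469. 166.]
red side [302.4 235.8] 204 [ 596. -211.]
green scene [250.4 121.9] 45 [ 430. -295.]
green scene [209.3 131.2] 40 [ 590. -298.]
green scene [268.7 137.6] 51 [ 412. -177.]
green scene [280.3 222.7] 118 [563. 202.]
green side [244.4 151.6] 146 [549. 210.]
green side [251.4 175.6] 28 [541.  66.]
green side [214.3 240.1] 176 [ 412. -179.]
green side [314.2 265.1] 228 [ 591. -303.]
green side [231.5 277. ] 245 [ 430. -297.]
```

Green F has been knocked to (412,-178), which is the announced disturbance. I'll continue with red C.

```bash
python3 -m handwheel '[{"hand":0.06,"x":0,"y":0,"z":-0.04,"spin":0},{"hand":0.06,"x":0,"y":0,"z":-0.075,"spin":0},{"hand":0.06,"x":0,"y":0,"z":-0.0925,"spin":0},{"hand":0.06,"x":0,"y":0,"z":-0.0925,"spin":0},{"hand":0.02,"x":0,"y":0,"z":-0.0925,"spin":0},{"hand":0.02,"x":0,"y":0,"z":-0.0925,"spin":0},{"hand":0.02,"x":0,"y":0,"z":-0.0925,"spin":0},{"hand":0.02,"x":0,"y":0,"z":-0.0925,"spin":0},{"hand":0.02,"x":0,"y":0,"z":-0.0925,"spin":0},{"hand":0.02,"x":0,"y":0,"z":-0.06,"spin":0},{"hand":0.02,"x":0,"y":0,"z":-0.02,"spin":0},{"hand":0.02,"x":0,"y":0,"z":0,"spin":0},{"hand":0.02,"x":0,"y":0,"z":0,"spin":0}]'
python3 -m handwheel '[{"hand":0.02,"x":-0.1195,"y":0.353,"z":0,"spin":0},{"hand":0.02,"x":-0.1195,"y":0.353,"z":0,"spin":0},{"hand":0.02,"x":-0.1195,"y":0.353,"z":0,"spin":0},{"hand":0.02,"x":-0.1195,"y":0.353,"z":0,"spin":0},{"hand":0.02,"x":-0.1195,"y":0.353,"z":0,"spin":0},{"hand":0.02,"x":-0.1195,"y":0.353,"z":0,"spin":0},{"hand":0.02,"x":-0.1195,"y":0.353,"z":0,"spin":0},{"hand":0.02,"x":-0.1195,"y":0.353,"z":0,"spin":0},{"hand":0.02,"x":-0.1195,"y":0.353,"z":0,"spin":0},{"hand":0.02,"x":-0.1195,"y":0.353,"z":0,"spin":0},{"hand":0.02,"x":-0.1195,"y":0.353,"z":0,"spin":0},{"hand":0.02,"x":-0.1195,"y":0.353,"z":0,"spin":0},{"hand":0.02,"x":-0.1195,"y":0.353,"z":0,"spin":0}]'
```

```text
t: 12.23
eef_pos: [597.8, -212.8, 126.0]
tcp_rot: [3.137, -0.007, 0.13]
ft_force: [0.2, -0.0, -0.6]
opening: 0.371
t: 13.32
eef_pos: [476.9, 140.1, 120.5]
tcp_rot: [3.141, -0.0, 0.129]
ft_force: [-0.4, -0.7, -0.4]
opening: 0.37
```

Place it, then go to green E (591,-302): dx +114.5, dy -443.

```bash
python3 -m handwheel '[{"hand":0.02,"x":0,"y":0,"z":-0.04,"spin":0},{"hand":0.02,"x":0,"y":0,"z":-0.075,"spin":0},{"hand":0.02,"x":0,"y":0,"z":-0.0915,"spin":0},{"hand":0.02,"x":0,"y":0,"z":-0.0915,"spin":0},{"hand":0.02,"x":0,"y":0,"z":-0.0915,"spin":0},{"hand":0.046,"x":0,"y":0,"z":-0.0915,"spin":0},{"hand":0.046,"x":0,"y":0,"z":-0.0915,"spin":0},{"hand":0.046,"x":0,"y":0,"z":-0.0915,"spin":0},{"hand":0.046,"x":0,"y":0,"z":-0.0915,"spin":0},{"hand":0.046,"x":0,"y":0,"z":-0.06,"spin":0},{"hand":0.046,"x":0,"y":0,"z":-0.03,"spin":0},{"hand":0.06,"x":0,"y":0,"z":0,"spin":0}]'
python3 -m handwheel '[{"hand":0.06,"x":0.1145,"y":-0.443,"z":0,"spin":0},{"hand":0.06,"x":0.1145,"y":-0.443,"z":0,"spin":0},{"hand":0.06,"x":0.1145,"y":-0.443,"z":0,"spin":0},{"hand":0.06,"x":0.1145,"y":-0.443,"z":0,"spin":0},{"hand":0.06,"x":0.1145,"y":-0.443,"z":0,"spin":0},{"hand":0.06,"x":0.1145,"y":-0.443,"z":0,"spin":0},{"hand":0.06,"x":0.1145,"y":-0.443,"z":0,"spin":0},{"hand":0.06,"x":0.1145,"y":-0.443,"z":0,"spin":0},{"hand":0.06,"x":0.1145,"y":-0.443,"z":0,"spin":0},{"hand":0.06,"x":0.1145,"y":-0.443,"z":0,"spin":0},{"hand":0.06,"x":0.1145,"y":-0.443,"z":0,"spin":0},{"hand":0.06,"x":0.1145,"y":-0.443,"z":0,"spin":0},{"hand":0.06,"x":0.1145,"y":-0.443,"z":0,"spin":0},{"hand":0.06,"x":0.1145,"y":-0.443,"z":0,"spin":0},{"hand":0.06,"x":0.1145,"y":-0.443,"z":0,"spin":0}]'
python3 pots.py; python3 - <<'E'
from h import *
c=read_camera("side"); cv2.imwrite('pics/s3.png',cv2.resize(c["img"][110:350,150:380],(575,600),interpolation=cv2.INTER_CUBIC)[:,:,::-1])
E
```

```text
t: 14.32
eef_pos: [476.2, 141.0, 122.0]
tcp_rot: [3.142, 0.001, 0.13]
ft_force: [0.3, -0.8, -0.5]
opening: 0.518
t: 15.57
eef_pos: [590.8, -300.8, 120.9]
tcp_rot: [-3.141, 0.0, 0.131]
ft_force: [0.4, 0.9, 0.3]
opening: 0.634
15.6667 [ 591.1 -300.8  121. ]
red scene [309.6 211.4] 393 [467. 197.]
red scene [287.2 207.2] 18 [517. 156.]
red side [220.4 162.5] 458 [471. 161.]
green scene [250.5 121.8] 43 [ 429. -296.]
green scene [208.7 130.9] 49 [ 591. -301.]
green scene [268.8 137.7] 52 [ 412. -176.]
green scene [280.3 222.7] 117 [564. 202.]
green side [250.  158.1] 226 [557. 165.]
green side [214.3 240.1] 176 [ 412. -179.]
green side [314.2 264.7] 239 [ 591. -302.]
green side [231.5 277. ] 243 [ 430. -297.]
```

View pics/s3.png

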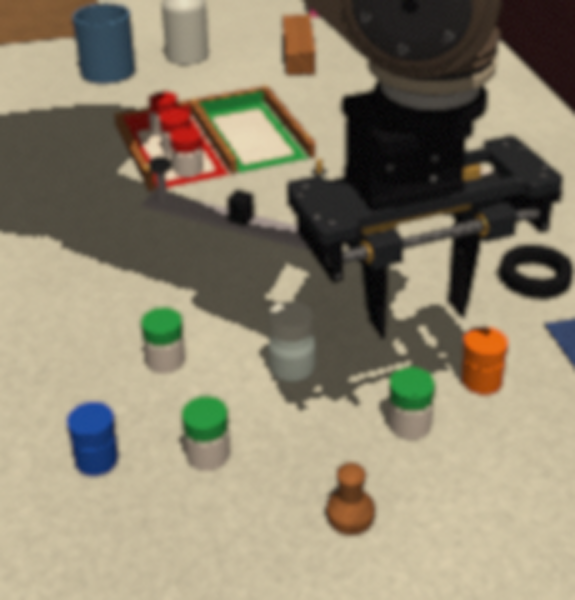

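The three reds stand in the red bay at (160,105)–(185,150), the greens are upright, and the knocked one is at (163,338). Next is green E.

```bash
python3 -m handwheel '[{"hand":0.06,"x":0,"y":0,"z":-0.04,"spin":0},{"hand":0.06,"x":0,"y":0,"z":-0.075,"spin":0},{"hand":0.06,"x":0,"y":0,"z":-0.0925,"spin":0},{"hand":0.06,"x":0,"y":0,"z":-0.0925,"spin":0},{"hand":0.02,"x":0,"y":0,"z":-0.0925,"spin":0},{"hand":0.02,"x":0,"y":0,"z":-0.0925,"spin":0},{"hand":0.02,"x":0,"y":0,"z":-0.0925,"spin":0},{"hand":0.02,"x":0,"y":0,"z":-0.0925,"spin":0},{"hand":0.02,"x":0,"y":0,"z":-0.0925,"spin":0},{"hand":0.02,"x":0,"y":0,"z":-0.06,"spin":0},{"hand":0.02,"x":0,"y":0,"z":-0.02,"spin":0},{"hand":0.02,"x":0,"y":0,"z":0,"spin":0},{"hand":0.02,"x":0,"y":0,"z":0,"spin":0}]'
python3 -m handwheel '[{"hand":0.02,"x":-0.0375,"y":0.553,"z":0,"spin":0},{"hand":0.02,"x":-0.0375,"y":0.553,"z":0,"spin":0},{"hand":0.02,"x":-0.0375,"y":0.553,"z":0,"spin":0},{"hand":0.02,"x":-0.0375,"y":0.553,"z":0,"spin":0},{"hand":0.02,"x":-0.0375,"y":0.553,"z":0,"spin":0},{"hand":0.02,"x":-0.0375,"y":0.553,"z":0,"spin":0},{"hand":0.02,"x":-0.0375,"y":0.553,"z":0,"spin":0},{"hand":0.02,"x":-0.0375,"y":0.553,"z":0,"spin":0},{"hand":0.02,"x":-0.0375,"y":0.553,"z":0,"spin":0},{"hand":0.02,"x":-0.0375,"y":0.553,"z":0,"spin":0},{"hand":0.02,"x":-0.0375,"y":0.553,"z":0,"spin":0},{"hand":0.02,"x":-0.0375,"y":0.553,"z":0,"spin":0},{"hand":0.02,"x":-0.0375,"y":0.553,"z":0,"spin":0},{"hand":0.02,"x":-0.0375,"y":0.553,"z":0,"spin":0},{"hand":0.02,"x":-0.0375,"y":0.553,"z":0,"spin":0},{"hand":0.02,"x":-0.0375,"y":0.553,"z":0,"spin":0},{"hand":0.02,"x":-0.0375,"y":0.553,"z":0,"spin":0}]'
```

```text
t: 16.8
eef_pos: [592.7, -303.0, 126.3]
tcp_rot: [3.136, -0.006, 0.13]
ft_force: [0.8, 0.3, -0.7]
opening: 0.374
t: 18.22
eef_pos: [553.5, 249.8, 120.4]
tcp_rot: [3.141, 0.0, 0.129]
ft_force: [0.2, -0.1, -1.0]
opening: 0.374
```

```bash
python3 -m handwheel '[{"hand":0.02,"x":0,"y":0,"z":-0.04,"spin":0},{"hand":0.02,"x":0,"y":0,"z":-0.075,"spin":0},{"hand":0.02,"x":0,"y":0,"z":-0.0915,"spin":0},{"hand":0.02,"x":0,"y":0,"z":-0.0915,"spin":0},{"hand":0.02,"x":0,"y":0,"z":-0.0915,"spin":0},{"hand":0.046,"x":0,"y":0,"z":-0.0915,"spin":0},{"hand":0.046,"x":0,"y":0,"z":-0.0915,"spin":0},{"hand":0.046,"x":0,"y":0,"z":-0.0915,"spin":0},{"hand":0.046,"x":0,"y":0,"z":-0.0915,"spin":0},{"hand":0.046,"x":0,"y":0,"z":-0.06,"spin":0},{"hand":0.046,"x":0,"y":0,"z":-0.03,"spin":0},{"hand":0.06,"x":0,"y":0,"z":0,"spin":0}]'
python3 -m handwheel '[{"hand":0.06,"x":-0.1235,"y":-0.547,"z":0,"spin":0},{"hand":0.06,"x":-0.1235,"y":-0.547,"z":0,"spin":0},{"hand":0.06,"x":-0.1235,"y":-0.547,"z":0,"spin":0},{"hand":0.06,"x":-0.1235,"y":-0.547,"z":0,"spin":0},{"hand":0.06,"x":-0.1235,"y":-0.547,"z":0,"spin":0},{"hand":0.06,"x":-0.1235,"y":-0.547,"z":0,"spin":0},{"hand":0.06,"x":-0.1235,"y":-0.547,"z":0,"spin":0},{"hand":0.06,"x":-0.1235,"y":-0.547,"z":0,"spin":0},{"hand":0.06,"x":-0.1235,"y":-0.547,"z":0,"spin":0},{"hand":0.06,"x":-0.1235,"y":-0.547,"z":0,"spin":0},{"hand":0.06,"x":-0.1235,"y":-0.547,"z":0,"spin":0},{"hand":0.06,"x":-0.1235,"y":-0.547,"z":0,"spin":0},{"hand":0.06,"x":-0.1235,"y":-0.547,"z":0,"spin":0},{"hand":0.06,"x":-0.1235,"y":-0.547,"z":0,"spin":0},{"hand":0.06,"x":-0.1235,"y":-0.547,"z":0,"spin":0},{"hand":0.06,"x":-0.1235,"y":-0.547,"z":0,"spin":0},{"hand":0.06,"x":-0.1235,"y":-0.547,"z":0,"spin":0}]'
python3 pots.py
```

```text
t: 19.22
eef_pos: [553.3, 250.9, 121.9]
tcp_rot: [3.141, 0.0, 0.13]
ft_force: [-0.1, -0.0, -0.3]
opening: 0.511
t: 20.63
eef_pos: [430.0, -295.2, 120.8]
tcp_rot: [-3.141, -0.0, 0.13]
ft_force: [-0.1, 0.2, 0.5]
opening: 0.634
20.7333 [ 430.3 -294.8  120.8]
red scene [310.2 211.7] 395 [466. 199.]
red scene [287.2 207.2] 18 [517. 156.]
green scene [250.5 121.9] 44 [ 429. -295.]
green scene [268.9 138. ] 46 [ 413. -175.]
green scene [285.7 228.2] 222 [560. 226.]
green side [258.  163.7] 132 [572. 126.]
green side [217.3 240.1] 106 [ 418. -181.]
green side [231.5 276.9] 249 [ 430. -296.]
```

Pick D and carry it to G2 (560,202): dx +130, dy +498.

```bash
python3 -m handwheel '[{"hand":0.06,"x":0,"y":0,"z":-0.04,"spin":0},{"hand":0.06,"x":0,"y":0,"z":-0.075,"spin":0},{"hand":0.06,"x":0,"y":0,"z":-0.0925,"spin":0},{"hand":0.06,"x":0,"y":0,"z":-0.0925,"spin":0},{"hand":0.02,"x":0,"y":0,"z":-0.0925,"spin":0},{"hand":0.02,"x":0,"y":0,"z":-0.0925,"spin":0},{"hand":0.02,"x":0,"y":0,"z":-0.0925,"spin":0},{"hand":0.02,"x":0,"y":0,"z":-0.0925,"spin":0},{"hand":0.02,"x":0,"y":0,"z":-0.0925,"spin":0},{"hand":0.02,"x":0,"y":0,"z":-0.06,"spin":0},{"hand":0.02,"x":0,"y":0,"z":-0.02,"spin":0},{"hand":0.02,"x":0,"y":0,"z":0,"spin":0},{"hand":0.02,"x":0,"y":0,"z":0,"spin":0}]'
python3 -m handwheel '[{"hand":0.02,"x":0.13,"y":0.498,"z":0,"spin":0},{"hand":0.02,"x":0.13,"y":0.498,"z":0,"spin":0},{"hand":0.02,"x":0.13,"y":0.498,"z":0,"spin":0},{"hand":0.02,"x":0.13,"y":0.498,"z":0,"spin":0},{"hand":0.02,"x":0.13,"y":0.498,"z":0,"spin":0},{"hand":0.02,"x":0.13,"y":0.498,"z":0,"spin":0},{"hand":0.02,"x":0.13,"y":0.498,"z":0,"spin":0},{"hand":0.02,"x":0.13,"y":0.498,"z":0,"spin":0},{"hand":0.02,"x":0.13,"y":0.498,"z":0,"spin":0},{"hand":0.02,"x":0.13,"y":0.498,"z":0,"spin":0},{"hand":0.02,"x":0.13,"y":0.498,"z":0,"spin":0},{"hand":0.02,"x":0.13,"y":0.498,"z":0,"spin":0},{"hand":0.02,"x":0.13,"y":0.498,"z":0,"spin":0},{"hand":0.02,"x":0.13,"y":0.498,"z":0,"spin":0},{"hand":0.02,"x":0.13,"y":0.498,"z":0,"spin":0},{"hand":0.02,"x":0.13,"y":0.498,"z":0,"spin":0}]'
```

```text
t: 21.82
eef_pos: [431.3, -297.1, 125.2]
tcp_rot: [3.136, -0.005, 0.13]
ft_force: [0.7, 0.3, -1.3]
opening: 0.374
t: 23.15
eef_pos: [559.5, 200.9, 120.2]
tcp_rot: [3.141, 0.001, 0.13]
ft_force: [1.0, -0.6, -0.6]
opening: 0.379
```

Place it, then go to F (412,-178): dx -148, dy -380. The radius there is 449 mm, within reach.

```bash
python3 -m handwheel '[{"hand":0.02,"x":0,"y":0,"z":-0.04,"spin":0},{"hand":0.02,"x":0,"y":0,"z":-0.075,"spin":0},{"hand":0.02,"x":0,"y":0,"z":-0.0915,"spin":0},{"hand":0.02,"x":0,"y":0,"z":-0.0915,"spin":0},{"hand":0.02,"x":0,"y":0,"z":-0.0915,"spin":0},{"hand":0.046,"x":0,"y":0,"z":-0.0915,"spin":0},{"hand":0.046,"x":0,"y":0,"z":-0.0915,"spin":0},{"hand":0.046,"x":0,"y":0,"z":-0.0915,"spin":0},{"hand":0.046,"x":0,"y":0,"z":-0.0915,"spin":0},{"hand":0.046,"x":0,"y":0,"z":-0.06,"spin":0},{"hand":0.046,"x":0,"y":0,"z":-0.03,"spin":0},{"hand":0.06,"x":0,"y":0,"z":0,"spin":0}]'
python3 -m handwheel '[{"hand":0.06,"x":-0.148,"y":-0.38,"z":0,"spin":0},{"hand":0.06,"x":-0.148,"y":-0.38,"z":0,"spin":0},{"hand":0.06,"x":-0.148,"y":-0.38,"z":0,"spin":0},{"hand":0.06,"x":-0.148,"y":-0.38,"z":0,"spin":0},{"hand":0.06,"x":-0.148,"y":-0.38,"z":0,"spin":0},{"hand":0.06,"x":-0.148,"y":-0.38,"z":0,"spin":0},{"hand":0.06,"x":-0.148,"y":-0.38,"z":0,"spin":0},{"hand":0.06,"x":-0.148,"y":-0.38,"z":0,"spin":0},{"hand":0.06,"x":-0.148,"y":-0.38,"z":0,"spin":0},{"hand":0.06,"x":-0.148,"y":-0.38,"z":0,"spin":0},{"hand":0.06,"x":-0.148,"y":-0.38,"z":0,"spin":0},{"hand":0.06,"x":-0.148,"y":-0.38,"z":0,"spin":0},{"hand":0.06,"x":-0.148,"y":-0.38,"z":0,"spin":0},{"hand":0.06,"x":-0.148,"y":-0.38,"z":0,"spin":0}]'
python3 pots.py; python3 - <<'E'
from h import *
c=read_camera("wrist")
for ce,s in blobs(c["img"],'green',200): print(ce.round(0),s,plane(c,*ce,46)[:2].round(1))
E
```

```text
t: 24.15
eef_pos: [559.8, 201.9, 121.9]
tcp_rot: [3.142, 0.0, 0.13]
ft_force: [-0.1, 0.5, 0.6]
opening: 0.512
t: 25.32
eef_pos: [412.3, -177.1, 120.8]
tcp_rot: [3.142, -0.0, 0.132]
ft_force: [-0.0, 0.1, 0.0]
opening: 0.631
25.4167 [ 412.4 -177.   120.7]
red scene [310.3 211.9] 392 [466. 199.]
red scene [287.2 207.2] 18 [517. 156.]
red side [218.5 149.6] 19 [477. 242.]
red side [221.  182.2] 22 [458.  53.]
green scene [268.8 137.6] 51 [ 412. -177.]
green scene [284.4 226.4] 329 [560. 219.]
green side [254.8 155.7] 169 [573. 176.]
green side [214.2 239.7] 189 [ 412. -178.]
[262. 195.] [245 182  29  36 495] [ 417.2 -170.2]
```

```bash
python3 -m handwheel '[{"hand":0.06,"x":0,"y":0,"z":-0.04,"spin":0},{"hand":0.06,"x":0,"y":0,"z":-0.075,"spin":0},{"hand":0.06,"x":0,"y":0,"z":-0.0925,"spin":0},{"hand":0.06,"x":0,"y":0,"z":-0.0925,"spin":0},{"hand":0.02,"x":0,"y":0,"z":-0.0925,"spin":0},{"hand":0.02,"x":0,"y":0,"z":-0.0925,"spin":0},{"hand":0.02,"x":0,"y":0,"z":-0.0925,"spin":0},{"hand":0.02,"x":0,"y":0,"z":-0.0925,"spin":0},{"hand":0.02,"x":0,"y":0,"z":-0.0925,"spin":0},{"hand":0.02,"x":0,"y":0,"z":-0.06,"spin":0},{"hand":0.02,"x":0,"y":0,"z":-0.02,"spin":0},{"hand":0.02,"x":0,"y":0,"z":0,"spin":0},{"hand":0.02,"x":0,"y":0,"z":0,"spin":0}]'
python3 -m handwheel '[{"hand":0.02,"x":0.1545,"y":0.33,"z":0,"spin":0},{"hand":0.02,"x":0.1545,"y":0.33,"z":0,"spin":0},{"hand":0.02,"x":0.1545,"y":0.33,"z":0,"spin":0},{"hand":0.02,"x":0.1545,"y":0.33,"z":0,"spin":0},{"hand":0.02,"x":0.1545,"y":0.33,"z":0,"spin":0},{"hand":0.02,"x":0.1545,"y":0.33,"z":0,"spin":0},{"hand":0.02,"x":0.1545,"y":0.33,"z":0,"spin":0},{"hand":0.02,"x":0.1545,"y":0.33,"z":0,"spin":0},{"hand":0.02,"x":0.1545,"y":0.33,"z":0,"spin":0},{"hand":0.02,"x":0.1545,"y":0.33,"z":0,"spin":0},{"hand":0.02,"x":0.1545,"y":0.33,"z":0,"spin":0},{"hand":0.02,"x":0.1545,"y":0.33,"z":0,"spin":0},{"hand":0.02,"x":0.1545,"y":0.33,"z":0,"spin":0}]'
```

```text
t: 26.55
eef_pos: [413.4, -178.8, 124.7]
tcp_rot: [3.137, -0.006, 0.13]
ft_force: [0.0, -0.4, -0.2]
opening: 0.37
t: 27.63
eef_pos: [566.0, 150.9, 120.4]
tcp_rot: [3.141, 0.001, 0.129]
ft_force: [-0.5, -0.3, -0.9]
opening: 0.378
```

```bash
python3 -m handwheel '[{"hand":0.02,"x":0,"y":0,"z":-0.04,"spin":0},{"hand":0.02,"x":0,"y":0,"z":-0.075,"spin":0},{"hand":0.02,"x":0,"y":0,"z":-0.0915,"spin":0},{"hand":0.02,"x":0,"y":0,"z":-0.0915,"spin":0},{"hand":0.02,"x":0,"y":0,"z":-0.0915,"spin":0},{"hand":0.046,"x":0,"y":0,"z":-0.0915,"spin":0},{"hand":0.046,"x":0,"y":0,"z":-0.0915,"spin":0},{"hand":0.046,"x":0,"y":0,"z":-0.0915,"spin":0},{"hand":0.046,"x":0,"y":0,"z":-0.0915,"spin":0},{"hand":0.046,"x":0,"y":0,"z":-0.06,"spin":0},{"hand":0.046,"x":0,"y":0,"z":-0.03,"spin":0},{"hand":0.06,"x":0,"y":0,"z":0,"spin":0}]'
python3 -m handwheel '[{"hand":0.045,"x":-0.051,"y":-0.1345,"z":0.03,"spin":-9.34},{"hand":0.045,"x":-0.051,"y":-0.1345,"z":0.03,"spin":-9.34},{"hand":0.045,"x":-0.051,"y":-0.1345,"z":0.03,"spin":-9.34},{"hand":0.045,"x":-0.051,"y":-0.1345,"z":0.03,"spin":-9.34},{"hand":0.045,"x":-0.051,"y":-0.1345,"z":0.03,"spin":-9.34},{"hand":0.045,"x":-0.051,"y":-0.1345,"z":0.03,"spin":-9.34},{"hand":0.045,"x":-0.051,"y":-0.1345,"z":0.03,"spin":-9.34},{"hand":0.045,"x":-0.051,"y":-0.1345,"z":0.03,"spin":-9.34},{"hand":0.045,"x":-0.051,"y":-0.1345,"z":0.03,"spin":-9.34},{"hand":0.045,"x":-0.051,"y":-0.1345,"z":0.03,"spin":-9.34},{"hand":0.045,"x":-0.051,"y":-0.1345,"z":0.03,"spin":-9.34}]'
python3 - <<'E'
from h import *
c=read_camera("wrist"); np.savez('pics/w4.npz',**c); cv2.imwrite('pics/w4.png',cv2.resize(c["img"],(800,600))[:,:,::-1]); print(state()["eef_pos"],state()["tcp_rot"])
E
```

```text
t: 28.63
eef_pos: [566.2, 152.0, 121.9]
tcp_rot: [3.142, 0.001, 0.13]
ft_force: [0.2, 0.4, 0.3]
opening: 0.516
t: 29.55
eef_pos: [515.5, 17.6, 150.7]
tcp_rot: [3.142, -0.0, -0.683]
ft_force: [-0.1, -0.4, 0.6]
opening: 0.474
[515.53216492  17.62403827 150.68047174] [-3.14155637e+00 -1.03256801e-04 -6.83297076e-01]
```

View pics/w4.png

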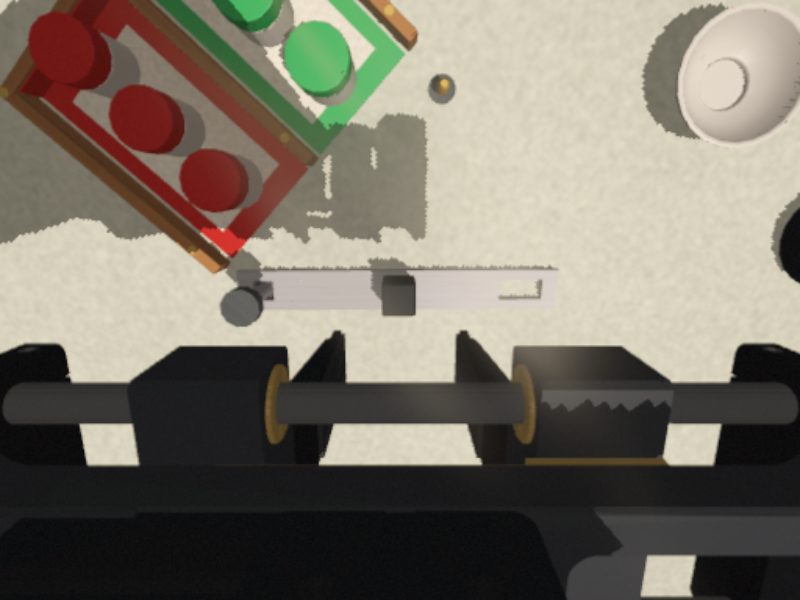

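The wrist view shows the strap level with the jaws (no rotation error), grip block top at (398,300), slot at (521,289), pivot head at (242,306) and stud tip at (444,87). The pots stand inside their bays. I'll refine the points.

```bash
python3 - <<'E'
from h import *
c=dict(np.load('pics/w4.npz'))
P={"grip":(400,302,36),"slot":(521,289,6),"stud":(444,87,14),"head":(242,306,54)}
W={k:plane(c,u*.64-.2,v*.64-.2,z)[:2] for k,(u,v,z) in P.items()}
for k in W: print(k,W[k].round(1))
d=lambda a,b:(np.hypot(*(W[b]-W[a])).round(1),np.arctan2(*(W[b]-W[a])[::-1]).round(3))
print(d("head","stud"),d("head","slot"),d("head","grip"),d("grip","slot"))
E
```

```text
grip [514.4  16. ]
slot [581.2 -36.2]
stud [617.6 100. ]
head [443.1  76.9]
(np.float64(176.0), np.float64(0.132)) (np.float64(178.5), np.float64(-0.686)) (np.float64(93.8), np.float64(-0.707)) (np.float64(84.8), np.float64(-0.663))
```

```bash
python3 -m handwheel '[{"hand":0.045,"x":0,"y":0,"z":-0.04,"spin":0},{"hand":0.045,"x":0,"y":0,"z":-0.08,"spin":0},{"hand":0.045,"x":0,"y":0,"z":-0.115,"spin":0},{"hand":0.045,"x":0,"y":0,"z":-0.1265,"spin":0},{"hand":0.045,"x":0,"y":0,"z":-0.1265,"spin":0},{"hand":0.01,"x":0,"y":0,"z":-0.1265,"spin":0},{"hand":0.01,"x":0,"y":0,"z":-0.1265,"spin":0},{"hand":0.01,"x":0,"y":0,"z":-0.1265,"spin":0},{"hand":0.01,"x":0,"y":0,"z":-0.1265,"spin":0},{"hand":0.01,"x":0,"y":0,"z":-0.1265,"spin":0},{"hand":0.01,"x":0,"y":0,"z":-0.1265,"spin":0},{"hand":0.01,"x":0,"y":0,"z":-0.1265,"spin":0},{"hand":0.01,"x":0,"y":0,"z":-0.1265,"spin":0}]'
python3 -m handwheel '[{"hand":0.01,"x":0,"y":0,"z":0.006,"spin":0},{"hand":0.01,"x":0,"y":0,"z":0.012,"spin":0},{"hand":0.01,"x":0,"y":0,"z":0.018,"spin":0},{"hand":0.01,"x":0,"y":0,"z":0.024,"spin":0},{"hand":0.01,"x":0,"y":0,"z":0.024,"spin":0},{"hand":0.01,"x":0,"y":0,"z":0.024,"spin":0}]'
python3 - <<'E'
import numpy as np
# waypoints for the arc about pivot, radius 95, relative to start
r=95; a0=-0.685; a1=0.131
for i in range(1,15):
    t=i/14*(a1-a0); v=r*np.array([np.cos(a0+t)-np.cos(a0),np.sin(a0+t)-np.sin(a0)])/1000
    print(v.round(4),round(np.degrees(t)/5,2))
E
```

```text
t: 30.68
eef_pos: [515.6, 17.5, 24.6]
tcp_rot: [-3.141, -0.001, -0.685]
ft_force: [-0.1, 1.3, 5.9]
opening: 0.23
t: 31.18
eef_pos: [515.7, 17.5, 48.6]
tcp_rot: [-3.141, -0.001, -0.685]
ft_force: [-0.8, -0.2, -2.7]
opening: 0.229
[0.0034 0.0044] 0.67
[0.0065 0.009 ] 1.34
[0.0093 0.0137] 2.0
[0.0119 0.0186] 2.67
[0.0142 0.0237] 3.34
[0.0161 0.0288] 4.01
[0.0178 0.0341] 4.68
[0.0192 0.0395] 5.34
[0.0202 0.0449] 6.01
[0.0209 0.0504] 6.68
[0.0213 0.0559] 7.35
[0.0214 0.0615] 8.01
[0.0212 0.067 ] 8.68
[0.0206 0.0725] 9.35
```

The opening of 22 mm and a load of 2.7 N (0.28 kg) show the strap is lifted level. I'll swing it along the arc.

```bash
python3 -m handwheel '[{"hand":0.01,"x":0.0034,"y":0.0044,"z":0,"spin":0.67},{"hand":0.01,"x":0.0065,"y":0.009,"z":0,"spin":1.34},{"hand":0.01,"x":0.0093,"y":0.0137,"z":0,"spin":2.0},{"hand":0.01,"x":0.0119,"y":0.0186,"z":0,"spin":2.67},{"hand":0.01,"x":0.0142,"y":0.0237,"z":0,"spin":3.34},{"hand":0.01,"x":0.0161,"y":0.0288,"z":0,"spin":4.01},{"hand":0.01,"x":0.0178,"y":0.0341,"z":0,"spin":4.68},{"hand":0.01,"x":0.0192,"y":0.0395,"z":0,"spin":5.34},{"hand":0.01,"x":0.0202,"y":0.0449,"z":0,"spin":6.01},{"hand":0.01,"x":0.0209,"y":0.0504,"z":0,"spin":6.68},{"hand":0.01,"x":0.0213,"y":0.0559,"z":0,"spin":7.35},{"hand":0.01,"x":0.0214,"y":0.0615,"z":0,"spin":8.01},{"hand":0.01,"x":0.0212,"y":0.067,"z":0,"spin":8.68},{"hand":0.01,"x":0.0206,"y":0.0725,"z":0,"spin":9.35},{"hand":0.01,"x":0.0206,"y":0.0725,"z":0,"spin":9.35},{"hand":0.01,"x":0.0206,"y":0.0725,"z":0,"spin":9.35}]'
python3 - <<'E'
from h import *
o=[]
for n,z in(("scene",(slice(170,265),slice(220,347))),("side",(slice(140,215),slice(190,290)))):
    c=read_camera(n); np.savez(f'pics/{n}5.npz',**c); o.append(cv2.resize(c["img"][z],(400,300),interpolation=cv2.INTER_CUBIC))
w=read_camera("wrist"); np.savez('pics/w5.npz',**w)
cv2.imwrite('pics/m5.png',np.vstack([np.hstack(o),cv2.resize(w["img"][:192],(800,300))])[:,:,::-1]); print(state()["ft_force"])
E
```

```text
t: 32.52
eef_pos: [536.0, 90.1, 47.9]
tcp_rot: [-3.142, 0.0, 0.13]
ft_force: [0.3, 0.1, -2.1]
opening: 0.231
[ 0.01501125 -0.20625125 -2.72103427]
```

View pics/m5.png

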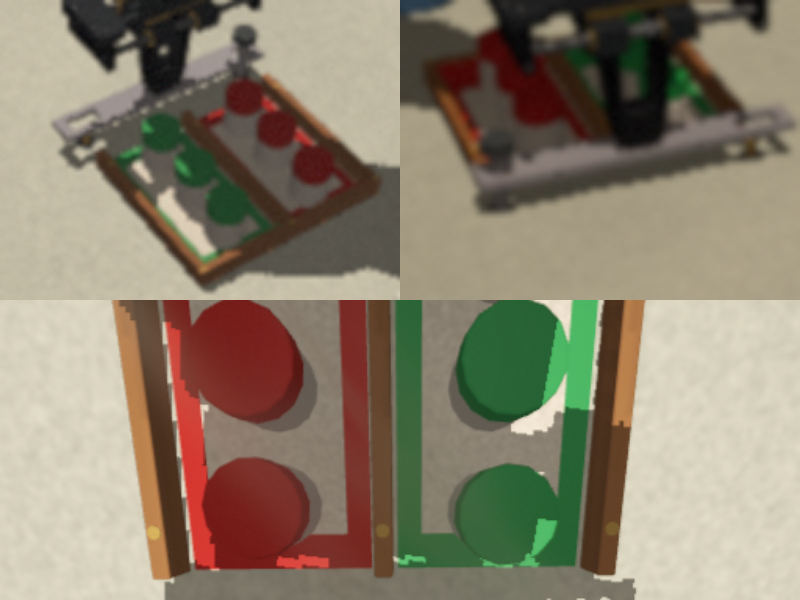

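The pots are well inside the bays and the strap is level above the stud. Slot centre is near (83,121) in the scene tile and (768,121) in the side tile. Checking it against the stud:

```bash
python3 - <<'E'
from h import *
s=dict(np.load('pics/scene5.npz'));d=dict(np.load('pics/side5.npz'))
# exact pixels: enlarge, brighten around slot
a=cv2.resize(s["img"][195:235,225:275],(500,400),interpolation=cv2.INTER_CUBIC);b=cv2.resize(d["img"][155:195,258:298],(400,400),interpolation=cv2.INTER_CUBIC)
m=cv2.convertScaleAbs(np.hstack([a,b])[:, :800],alpha=1.3); cv2.imwrite('pics/z5.png',m[:,:,::-1])
for n,c,p in(("scene",s,(246.0,208.0)),("side",d,(281.6,170))): print(n,plane(c,*p,30).round(1))
for n,c in(("scene",s),("side",d)): print(n,"slot over stud px",proj(c,(619,100.3,30)),"stud tip px",proj(c,(619,100.3,14)))
E
```

```text
scene [623.5 104.1  30. ]
side [630.1  88.5  30. ]
scene slot over stud px [246.895197   206.71461245] stud tip px [246.89024812 210.6061509 ]
side slot over stud px [276.6074385  168.47987151] stud tip px [276.63300748 173.50199807]
```

View pics/z5.png

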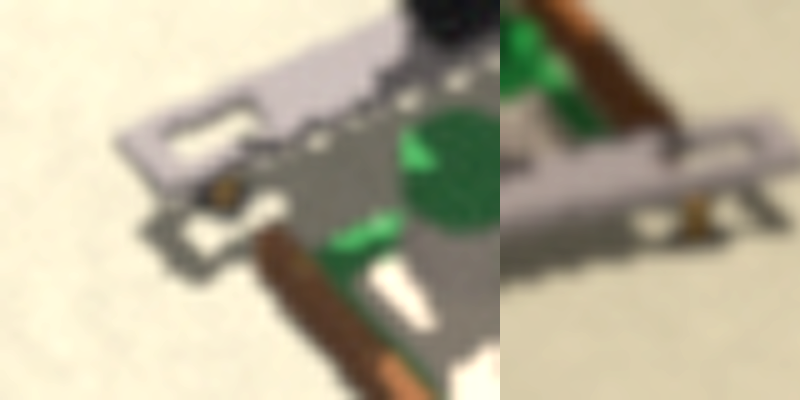

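```bash
python3 - <<'E'
from h import *
s=dict(np.load('pics/scene5.npz'));d=dict(np.load('pics/side5.npz'))
A=plane(s,245.9,207.4,30);B=plane(d,279.0,169.6,30);print(A,B,tri(s,(245.9,207.4),d,(279.,169.6)))
# stud at visible shank (z~6) for the same images
print(plane(s,247.1,213.8,6),plane(d,277.1,176.1,6),tri(s,(247.1,213.8),d,(277.1,176.1)))
E
```

```text
[622.76045335 101.6987909   30.        ] [623.78716548  92.50459481  30.        ] [623.41971065  98.55071168  27.00779808]
[620.54104746 105.31023705   6.        ] [620.06846799  99.36658021   6.        ] [620.36336658 103.25929948   3.8490513 ]
```

```bash
python3 - <<'E'
from h import *
def brass(c,x0,x1,y0,y1,tag):
    im=c["img"][y0:y1,x0:x1]; h=cv2.cvtColor(im,cv2.COLOR_RGB2HSV).astype(int)
    m=(h[...,1]>110)&(h[...,0]>8)&(h[...,0]<28); ys,xs=np.nonzero(m); w=h[...,1][m]-100
    print(tag,len(xs),(xs.min()+x0,xs.max()+x0,ys.min()+y0,ys.max()+y0) if len(xs) else 0); return (np.average(xs,weights=w)+x0,np.average(ys,weights=w)+y0)
s0=dict(np.load('pics/scene0.npz'));d0=dict(np.load('pics/side0.npz'));w4=dict(np.load('pics/w4.npz'))
a=brass(s0,240,253,207,222,'s');b=brass(d0,271,284,169,183,'d');print(a,b,tri(s0,a,d0,b))
w=brass(w4,272,294,45,68,'w');print(w,plane(w4,*w,8),tri(s0,a,w4,w),tri(d0,b,w4,w))
s=dict(np.load('pics/scene5.npz'))
print(proj(s,(620.4,101.5,0)),proj(s,(620.4,101.5,16)))
E
```

```text
s 9 (np.int64(247), np.int64(252), np.int64(212), np.int64(221))
d 19 (np.int64(272), np.int64(278), np.int64(169), np.int64(178))
(np.float64(250.7872340425532), np.float64(218.04609929078015)) (np.float64(275.22709677419357), np.float64(172.55354838709678)) [618.91597102 123.5404443    4.44758099]
w 63 (np.int64(280), np.int64(287), np.int64(50), np.int64(60))
(np.float64(283.563126252505), np.float64(54.67685370741483)) [618.96910223 101.4006667    8.        ] [616.74835658 106.89783316 -10.2622428 ] [616.00675273 100.47811638  17.62929233]
[246.61588063 214.35864463] [246.61819021 210.53072542]
```

Estimates for the stud range from y = 100.5 to 103, with the slot at about 100.8. I'll shift 1 mm in +y, turn slightly, and lower in small steps while watching the force.

```bash
python3 -m handwheel '[{"hand":0.01,"x":0,"y":0.001,"z":0,"spin":0.1},{"hand":0.01,"x":0,"y":0.001,"z":-0.004,"spin":0.1},{"hand":0.01,"x":0,"y":0.001,"z":-0.007,"spin":0.1},{"hand":0.01,"x":0,"y":0.001,"z":-0.007,"spin":0.1}]'
python3 -m handwheel '[{"hand":0.01,"x":0,"y":0,"z":-0.002,"spin":0},{"hand":0.01,"x":0,"y":0,"z":-0.003,"spin":0},{"hand":0.01,"x":0,"y":0,"z":-0.003,"spin":0}]'
python3 -m handwheel '[{"hand":0.01,"x":0,"y":0,"z":-0.001,"spin":0},{"hand":0.01,"x":0,"y":0,"z":-0.002,"spin":0},{"hand":0.01,"x":0,"y":0,"z":-0.002,"spin":0}]'
python3 - <<'E'
from h import *
c=read_camera("scene");d=read_camera("side")
a=cv2.resize(c["img"][195:235,225:275],(500,400),interpolation=cv2.INTER_CUBIC);b=cv2.resize(d["img"][155:195,258:288],(300,400),interpolation=cv2.INTER_CUBIC)
cv2.imwrite('pics/z6.png',cv2.convertScaleAbs(np.hstack([a,b]),alpha=1.3)[:,:,::-1]); print(state()["ft_force"],state()["moment"],state()["eef_pos"])
E
```

```text
t: 33.0
eef_pos: [535.9, 90.9, 40.4]
tcp_rot: [-3.142, 0.001, 0.139]
ft_force: [-0.5, -1.0, -2.1]
opening: 0.227
t: 33.25
eef_pos: [536.1, 91.0, 37.9]
tcp_rot: [-3.142, 0.0, 0.14]
ft_force: [-0.2, -0.2, -2.0]
opening: 0.227
t: 33.5
eef_pos: [536.1, 91.0, 36.0]
tcp_rot: [-3.142, -0.0, 0.14]
ft_force: [-0.2, -0.1, -2.9]
opening: 0.231
[-0.43327588 -0.72333686 -3.04558392] [-0.01124274 -0.03933962 -0.0082006 ] [536.12816153  90.98256147  36.13598997]
```

View pics/z6.png

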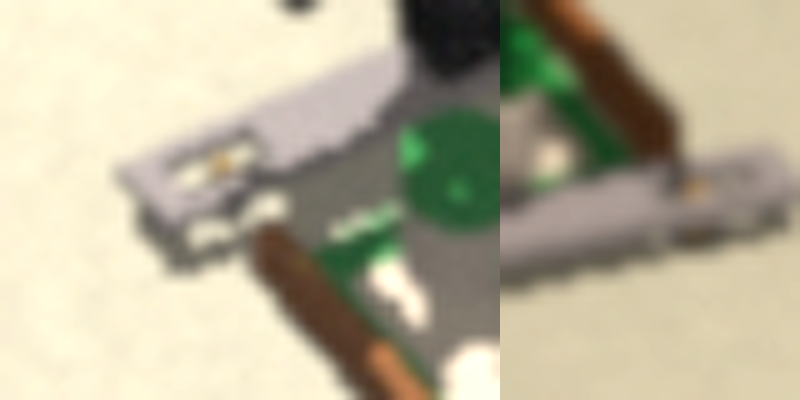

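The brass tip shows inside the slot in both views, at (220,160) and (693,187), with no extra force. I'll lower it to the bench, release and rise.

```bash
python3 -m handwheel '[{"hand":0.01,"x":0,"y":0,"z":-0.003,"spin":0},{"hand":0.01,"x":0,"y":0,"z":-0.006,"spin":0},{"hand":0.01,"x":0,"y":0,"z":-0.009,"spin":0},{"hand":0.01,"x":0,"y":0,"z":-0.0112,"spin":0},{"hand":0.01,"x":0,"y":0,"z":-0.0112,"spin":0},{"hand":0.01,"x":0,"y":0,"z":-0.0112,"spin":0}]'
```

```text
t: 34.1
eef_pos: [536.1, 91.0, 24.7]
tcp_rot: [-3.142, 0.0, 0.14]
ft_force: [-0.0, 0.3, -2.7]
opening: 0.226
```

```bash
python3 -m handwheel '[{"hand":0.01,"x":0,"y":0,"z":-0.0005,"spin":0},{"hand":0.04,"x":0,"y":0,"z":-0.0005,"spin":0},{"hand":0.04,"x":0,"y":0,"z":-0.0005,"spin":0},{"hand":0.04,"x":0,"y":0,"z":0,"spin":0},{"hand":0.04,"x":0,"y":0,"z":0,"spin":0},{"hand":0.04,"x":0,"y":0,"z":0.03,"spin":0},{"hand":0.04,"x":0,"y":0,"z":0.07,"spin":0},{"hand":0.04,"x":0,"y":0,"z":0.11,"spin":0},{"hand":0.04,"x":0,"y":0,"z":0.15,"spin":0},{"hand":0.04,"x":0,"y":-0.04,"z":0.18,"spin":0},{"hand":0.04,"x":0,"y":-0.08,"z":0.18,"spin":0},{"hand":0.04,"x":0,"y":-0.12,"z":0.18,"spin":0},{"hand":0.04,"x":0,"y":-0.16,"z":0.18,"spin":0},{"hand":0.04,"x":0,"y":-0.2,"z":0.18,"spin":0},{"hand":0.04,"x":0,"y":-0.2,"z":0.18,"spin":0}]'
python3 - <<'E'
from h import *
c=read_camera("scene");d=read_camera("side")
a=cv2.resize(c["img"][165:270,215:355],(400,300),interpolation=cv2.INTER_CUBIC);b=cv2.resize(d["img"][135:217,185:295],(400,300),interpolation=cv2.INTER_CUBIC)
a2=cv2.resize(c["img"][90:210,150:310],(400,300),interpolation=cv2.INTER_CUBIC);b2=cv2.resize(d["img"][200:360,180:393],(400,300),interpolation=cv2.INTER_CUBIC)
cv2.imwrite('pics/f7.png',cv2.convertScaleAbs(np.vstack([np.hstack([a,b]),np.hstack([a2,b2])]),alpha=1.2)[:,:,::-1])
E
```

```text
t: 35.35
eef_pos: [536.1, -114.9, 205.1]
tcp_rot: [3.14, -0.001, 0.135]
ft_force: [-0.8, -0.6, -0.4]
opening: 0.421
```

View pics/f7.png

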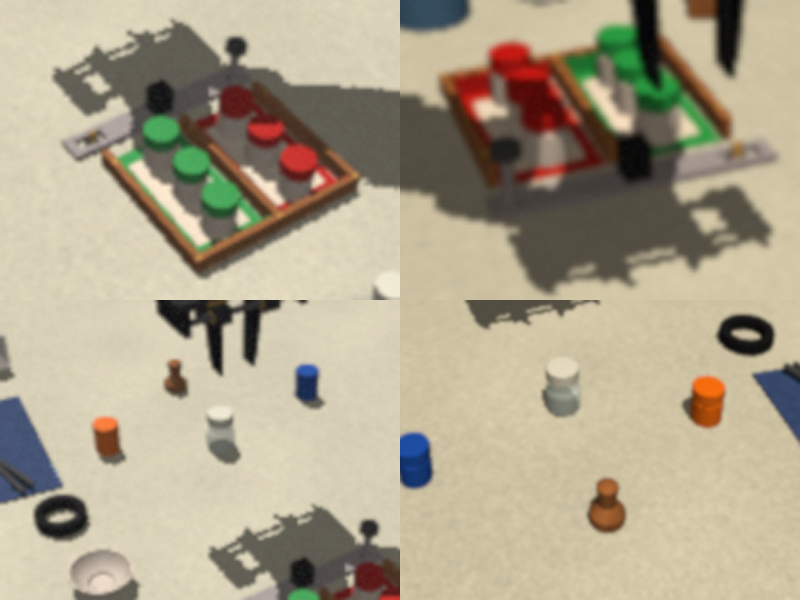

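The strap lies flat with the brass stud in its slot, at (92,137) in the scene tile and (737,150) in the side tile. All six pots stand inside their bays, and the other objects look where they were. Handing in.

```bash
python3 -c "
from cell import job_done,state; print(job_done(), state()['t'])"
```

```text
the job is handed in; nothing more can be done
the job is handed in; nothing more can be done
```

The job is handed in at about 35 s. All three red pots stand upright in the red bay and all three green pots in the green bay. One green pot was knocked aside partway through, so I measured it again before picking it up.

I lifted the strap level by its grip block, swung it about the pivot bolt, lowered it over the stud and let go.

**Last checks:** the final scene and side views showed six upright pots inside the rails, the strap flat with the brass stud in its slot, and the other objects looking undisturbed. I judged these by eye and did not re-measure them. The gripper was well clear, and the wrist force was near zero.

**Disagreement:** before lowering the strap, the slot-to-stud offset came out anywhere from about 0 to 5 mm, depending on the view. I shifted by about 1.5 mm and lowered in small steps, and the strap went on without contact force.

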